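# Shim the hotel tray stand level

### The arm

A 7-joint arm with a two-finger parallel gripper is mounted at the origin on the work surface. World frame = base frame: x ahead of the robot, y to its left, z up, the work surface at z = 0. Lengths are in m, angles in rad, forces in N, time in s.
With the tool pointing down it reaches from about 0.4 to 0.85 m from the base axis. Payload 10.4 kg.
Tool frame: the origin (TCP) lies at the very end of the fingers, on their centre line; the grasp point (between the pads) lies 19 mm behind it; z points along the fingers, y is the line along which they close (so a half turn about z gives the same grasp; the last joint's range is limited). The gripper opens to 85 mm and grips with 20 to 120 N. Pads are 22 mm wide; open, the fingers measure 114 mm over their backs; the gripper's body (76 mm by 85 mm) begins 54 mm behind the grasp point. The pads swing forward as they close: fully open they stand 13 mm farther back than shut.
Start: joints at [-1.25, 0.332, -0.065, 1.46, 0.022, 1.35, -0.088], TCP at [0.211, 0.588, 0.231] pointing down, gripper open.
Joint ranges: [-2.6, 2.6], [-0.5, 2.12], [-1.47, 1.34], [0.16, 2.42], [-1.27, 4.41], [0.06, 2.06], [-2.6, 2.6]. Speed limits (rad/s): [2.22, 2.22, 2.79, 2.79, 3.14, 3.14, 3.14].

### API

Orientations are given as a unit quaternion [x, y, z, w].
In Python, from workcell import manip gives the robot as it stands.
- The arm moves only by the tool jog_arm, called as name([rows], argument=value, ...), one row to a line, values as JSON. Schema: {"type":"object","properties":{"motion":{"type":"array","items":{"type":"object","properties":{"turn_vec":{"type":"array","items":{"type":"number"},"minItems":3,"maxItems":3},"xyz":{"type":"array","items":{"type":"number"},"minItems":3,"maxItems":3},"jaw":{"type":"number"}},"additionalProperties":false,"required":["jaw"]},"minItems":1,"maxItems":20},"squeeze":{"type":"number"},"only":{"type":"string"},"quiet":{"type":"boolean"},"lines":{"type":"string"}},"required":["motion"],"additionalProperties":false}. motion is a list of rows, 1 to 20 of them, each an object with the fields turn_vec (a list: a rotation vector rx, ry, rz in fractions of the full range, 1 being pi rad), xyz (a list: dx, dy, dz in parts of the range, where 1.0 means 1 m), jaw (the opening from 0.0 (shut) to 1.0 (fully open)); a field left out counts as zero (the opening has to be given); each row is the pose to reach, as a shift and turn from the pose commanded when the call began, along the tool's axes at that moment; what a row does not reach only later rows make up. A row lasts 1/8 s, in which the tool goes at most 0.0625 m and 0.188 rad, less where a joint would pass 70% of its speed; a pose out of reach is approached as far as the arm can. The fingers move at their own pace and stop on an object; squeeze is the grip in N (left out, the last holds). Time passes only in rows, so rows that do not move let the fingers close. The tool returns the time, the measured TCP pose, the force, the opening and the grip force at its end. only (a regular expression) keeps the lines of the reply that match it, lines (a string "A,B") keeps lines A to B, and quiet returns only ok. Input that does not fit is refused with a message, and nothing moves.
- manip.get_obs(): the state, without advancing time (a new reading comes with each control period).
- manip.camera(name): name is "scene" or "top" or "wrist"; returns the picture (420x560x3 uint8, blue, green, red); there is no depth.
- manip.calibration(name): a dict with "fx", "fy", "cx", "cy" (pixels), "world_from_camera" (4x4, takes a point from camera to world coordinates); the wrist camera has in their place "tool_from_camera" (4x4, takes a point from camera to tool coordinates, whose origin is the TCP and whose axes are the flange's). Camera axes: x right, y up, looking along -z (the intrinsics and any distortion apply to the point x, -y, -z); pixel columns grow to the right and rows downward; lengths in m; the calibration is good to about 2 mm. A picture is of the moment at which its call begins: read the wrist's pose just before it. calibration takes no time and is no camera call.
- manip.hand_in(): hands the job in; it is judged then, once.
Trained networks look in the newest picture that a camera, given by its name, has taken for a name from the list of things; names that differ only in an ending like _2 or _b are one class to them, and where a whole thing is asked for, a point or a joint stands for the part that bears it (a point fixed in the world has none). Each returns a list of dicts, best first, with "confidence" (0 to 1); they miss things now and then, are a little off and sometimes report something else, mostly with a low value. They report only what shows in the picture. A call takes as long as a camera call. They do not tell look-alikes from the thing itself.
- manip.outline_of(camera, thing): "mask" (420x560 bool, what is visible of it) and "bbox" ([left, top, right, bottom] in pixels, round what is visible of it).
The state is a dict: "clock": time; "joint_pos": joint angles; "joint_velocities": joint speeds; "tau": joint torques, N m; "position": TCP position; "ee_rot": TCP orientation; "ft_force": force on the tool from outside, world axes, zero at the start; "torque": the same for the moment, N m; "grip_width": opening from 0.0 (shut) to 1.0 (fully open); "grasp_force": force on a finger pad.
Only numpy, scipy, OpenCV 4.12 (cv2) and the standard library are available. Lean on these libraries where they do the work, as an engineer would, in place of code of your own. Each camera call takes 0.05 s, during which the arm holds its last target. There are 200 camera calls.

### The job

The square walnut tray stand with the jug on it leans down on its one low corner. Pick up the long thin wooden wedge shim and, keeping it flat on the desk, slide its thin end under the round steel foot of that corner and ease it in gently, never driving it hard, until the bubble of the level on top rests between the two black rings; leave it there, carrying the corner. Move the stand only with the shim, not with the gripper, and leave the other things on the desk where they are.

Things in the scene. Friction and masses are not known exactly. Their poses are not given: they have to be found in the camera images.
- shim: Tapered hardwood wedge, loose, 140 x 36 mm, 60 g, flat on the desk, z up. Origin: centre of its underside; x along it towards the thin end. Thickness 3 mm at the thin end (x = +70 mm) growing evenly to 24 mm at the thick end (x = -70 mm). The doorstop is a shorter, taller black rubber wedge, the packer a flat grey strip. Under load it takes 6 to 14 N to push and stays where left.
- shim_tip (a point): Middle of the thin end of the shim, 1.5 mm above its underside.
- stand: Square walnut tray stand, 240 mm side, top 50 mm above the desk, on two stuck-down feet at y = +-140 mm, about whose line (y) the top rocks. Origin: on the desk under the centre of the top. x axis: level, from the low corner (at -x) to the far corner. This pose stays put as the top rocks. Leaning, the top rests on a bolt end 50 mm from its middle.
- jug (a point): Steel jug fast on the stand's top, 96 mm across, 158 mm high, its lid 210 mm above the desk; this point: centre of its underside, at x = -65, y = +25 mm of the stand. It weighs the low foot down with about 4 to 8 N (its filling varies).
- low_foot (a point): Middle of the lowest line of the round steel foot under the low corner, moving with the top: a bar 14 mm thick, 50 mm long, lying across (stand's y) at stand x = -165 mm. It starts 5 mm above the desk; the shim goes under it along the stand's +x. Desk and top are not true, so its needed rise is unknown: 3.5 to 11 mm, the thin end ending 35 to 90 mm past this point.
- bubble (a joint): Level's reading: place of the white bubble (24 mm long) along the vial, m; 0 = midway between the two black rings (40 mm apart inside), positive towards the stand's +x. It rises to the high end: starts at its stop, +45 mm, later falls 12 mm per mm of lift at the foot, 1.8 mm per mm of shim travel under load; stops at 45 mm either way; settles in 0.8 s. Between the rings: within 8 mm of 0.
- vial_mid (a point): Middle of the yellow-green vial (20 mm thick) of the spirit level, on its top, between its two black rings, 80 mm above the desk. The level, an aluminium bar 200 x 28 x 21 mm, is fast on the stand's top along the stand's x, at x = 0, y = -50 mm. Soon after level the stand's far corner comes down on the desk, and any further push of the shim only builds force.
- door_stop: Bystander: black rubber door wedge, loose, 100 x 42 mm, 36 mm high at its thick end. Origin: centre of its underside, x towards its thin end.
- packer: Bystander: flat grey plastic packer strip, loose, 110 x 36 x 8 mm. Origin: centre of its underside, x along it.
- mug: Bystander: white mug, loose, 80 mm across, 90 mm high. Origin: centre of its foot.
- wrench: Bystander: steel open-ended wrench lying along its x, loose.
- remote: Bystander: black remote control, loose, 160 x 45 x 18 mm.
- tape_measure: Bystander: grey tape measure, loose, 65 x 34 x 62 mm.
- book: Bystander: closed book, loose, 190 x 125 x 23 mm.
Not all that is in view belongs to the job. Several things look just like the shim: the one meant starts farthest to the robot's right.

How it is judged:
By the outcome, as a careful person would: the job done as asked, in the order asked, and still so for the second after the job is handed in, with the robot touching nothing.
It also fails if it takes over 72 s, if anything falls off the work surface, if the arm or the gripper's body presses on something with over 40 N, if the wrist force passes 120 N, or if a joint passes its speed limit or range.

## Working session

There is one attempt and no reset: what is moved stays moved. The work goes in short steps, Python scripts to look and compute and a tool call to move; the robot and the scene stay as the last step left them, time stands still between calls to the robot, and variables do not carry over. Pictures are saved under pics/ and viewed, at most 10 in all, crops included, and the job is handed in when it is done.

```bash
mkdir -p pics
```

Create h.py:
```python
import numpy as np,cv2
from workcell import manip
from scipy.spatial.transform import Rotation as R
def pose():
    o=manip.get_obs();return np.array(o['position']),R.from_quat(o['ee_rot'])
def cam(n):
    c=manip.calibration(n)
    if n=='wrist':
        p,r=pose();T=np.eye(4);T[:3,:3]=r.as_matrix();T[:3,3]=p
        M=T@np.array(c['tool_from_camera'])
    else: M=np.array(c['world_from_camera'])
    return c,M
def ray(n,uv,z,cm=None):
    c,M=cm or cam(n);uv=np.atleast_2d(uv).astype(float)
    K=np.array([[c['fx'],0,c['cx']],[0,c['fy'],c['cy']],[0,0,1.]])
    d=np.array(c.get('distortion',np.zeros(5)),float)
    q=cv2.undistortPoints(uv.reshape(-1,1,2),K,d).reshape(-1,2)
    D=np.c_[q[:,0],-q[:,1],-np.ones(len(q))]@M[:3,:3].T
    o=M[:3,3];return o+D*((z-o[2])/D[:,2])[:,None]
def proj(n,P,cm=None):
    c,M=cm or cam(n);P=np.atleast_2d(P)
    q=(P-M[:3,3])@M[:3,:3]
    return np.c_[c['cx']+c['fx']*q[:,0]/-q[:,2],c['cy']-c['fy']*q[:,1]/-q[:,2]]
```

Run:
```python
from h import *
for n in('top','scene'):
    im=manip.camera(n);cv2.imwrite(f'pics/{n}0.png',im)
    print(n,manip.calibration(n))
    for t in('shim','stand','low_foot','jug','vial_mid','door_stop','packer'):
        for d in manip.outline_of(n,t):
            m=d['mask'];ys,xs=np.nonzero(m)
            print(t,round(d['confidence'],2),d['bbox'],m.sum(), np.round(cv2.minAreaRect(np.c_[xs,ys].astype(np.float32))[1:],0) if 0 else '')
print(manip.get_obs()['ee_rot'])
```

```text
top {'fx': 480.9301883337624, 'fy': 480.9301883337624, 'cx': 277.8939593501298, 'cy': 211.52834998491159, 'world_from_camera': array([[ 0.05887845,  0.97595361, -0.20987585,  0.25524131],
       [-0.99825955,  0.0582671 , -0.00910055,  0.12379495],
       [ 0.00334714,  0.21004639,  0.97768569,  1.51135395],
       [ 0.        ,  0.        ,  0.        ,  1.        ]])}
shim 0.86 [215.2, 228.4, 243.9, 271.3] 539 
shim 0.75 [90.1, 212.7, 135.0, 238.8] 512 
stand 0.78 [248.2, 118.1, 333.1, 200.6] 5625 
stand 0.7 [418.7, 189.6, 438.0, 218.8] 405 
low_foot 0.83 [249.6, 121.4, 327.6, 196.8] 5605 
jug 0.68 [251.5, 118.3, 326.2, 199.8] 5599 
vial_mid 0.79 [274.2, 116.5, 326.2, 166.2] 529 
door_stop 0.63 [420.3, 186.2, 437.5, 220.9] 460 
packer 0.76 [420.0, 241.7, 443.9, 277.3] 411 
packer 0.49 [247.0, 120.0, 331.4, 198.5] 5595 
scene {'fx': 396.7352514854833, 'fy': 396.7352514854833, 'cx': 278.4228812929955, 'cy': 209.6251776764605, 'world_from_camera': array([[ 0.67852188, -0.53750485,  0.50069611,  1.15074558],
       [ 0.73455601,  0.50200019, -0.45653399, -0.419861  ],
       [-0.00596031,  0.67755764,  0.73544553,  0.97548324],
       [ 0.        ,  0.        ,  0.        ,  1.        ]])}
shim 0.78 [280.9, 175.5, 303.3, 209.1] 380 
shim 0.52 [351.8, 137.1, 387.1, 157.4] 329 
stand 0.62 [259.2, 207.5, 384.1, 322.0] 6918 
low_foot 0.89 [263.8, 210.8, 383.0, 319.9] 6985 
jug 0.81 [267.4, 208.8, 383.9, 318.7] 7001 
jug 0.63 [320.1, 174.6, 338.1, 204.3] 343 
vial_mid 0.79 [291.2, 265.1, 364.0, 281.9] 923 
door_stop 0.95 [142.1, 316.1, 182.6, 356.9] 845 
packer 0.58 [106.3, 292.1, 149.6, 308.8] 459 
[ 1.71042737e-01  9.85263608e-01  7.63585709e-05 -6.36316761e-06]
```

View pics/top0.png

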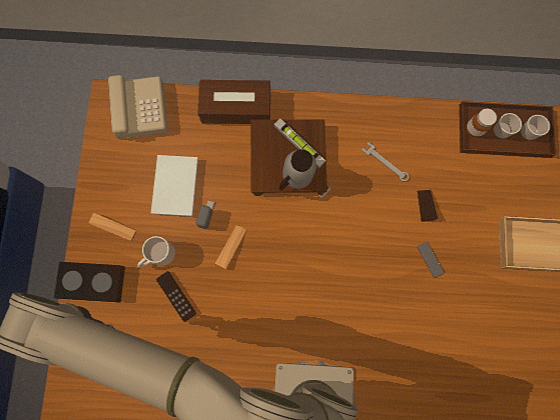

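View pics/scene0.png

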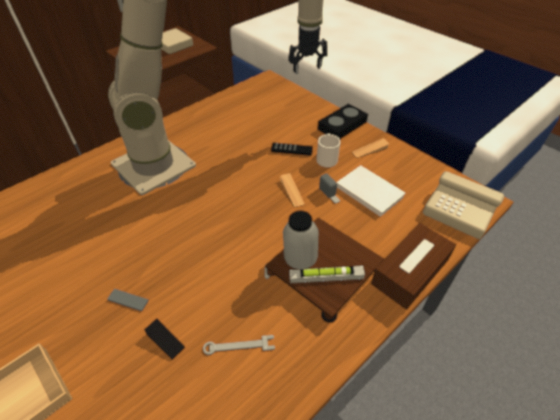

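Shim look-alikes in the top picture are at (231,247) and (112,226). World y falls to the right of the image, so the one at (231,247) is farthest to the robot's right. The low foot shows at about (326,190) with the level running up-left, so the stand's +x points up-left. I'll confirm with an enlarged crop.

Run:
```python
from h import *
im=cv2.imread('pics/top0.png')
a=cv2.resize(im[105:275,200:360],None,fx=3.5,fy=3.5,interpolation=cv2.INTER_CUBIC)
cv2.imwrite('pics/crop1.png',a)
print(ray('top',[[231,247],[112,226],[326,190]],0.01).round(3))
manip.camera('top')
for d in manip.outline_of('top','shim'):
    ys,xs=np.nonzero(d['mask']);w=ray('top',np.c_[xs,ys],.008)[:,:2]
    r=cv2.minAreaRect(w.astype(np.float32));print(r,w.mean(0)); print(cv2.boxPoints(r).round(3))
    b=cv2.boxPoints(cv2.minAreaRect(np.c_[xs,ys].astype(np.float32)));print(b.round(1))
```

```text
[[ 0.455  0.278  0.01 ]
 [ 0.499  0.66   0.01 ]
 [ 0.658 -0.013  0.01 ]]
((0.4987064599990845, 0.6626769304275513), (0.14614246785640717, 0.034251581877470016), 71.00302124023438) [0.49880775 0.66262591]
[[0.459 0.599]
 [0.491 0.588]
 [0.539 0.726]
 [0.506 0.737]]
[[ 88.6 222.8]
 [ 92.8 212.7]
 [134.1 229.9]
 [129.9 240. ]]
((0.45760807394981384, 0.2806198298931122), (0.0378723181784153, 0.136287659406662), 67.23326110839844) [0.45633982 0.28153971]
[[0.387 0.29 ]
 [0.513 0.237]
 [0.528 0.272]
 [0.402 0.324]]
[[215.  262.9]
 [235.  224.4]
 [245.6 229.9]
 [225.6 268.4]]
```

View pics/crop1.png

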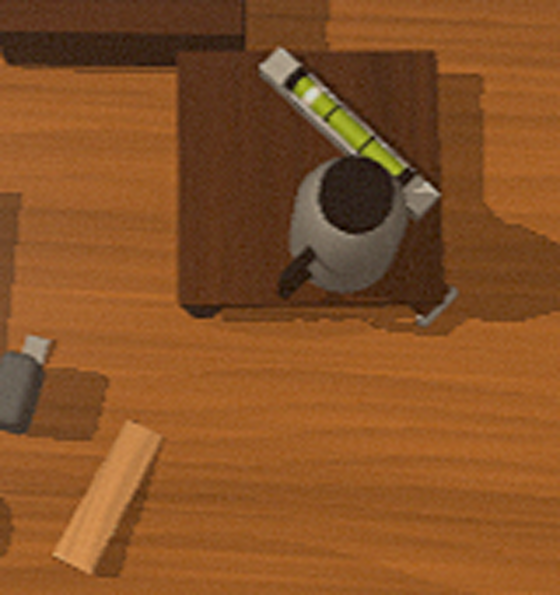

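The crop shows the shim at crop (108,498) and the steel foot bar from (420,322) to (455,292) at the stand's lower-right corner. The bubble is at the upper-left (+x) end. I'll work out the stand frame and move above the shim.

jog_arm([
  {"xyz":[-0.1,-0.06,0],"jaw":1},
  {"xyz":[-0.2,-0.12,0],"jaw":1},
  {"xyz":[-0.335,-0.206,0],"jaw":1},
  {"xyz":[-0.335,-0.206,0],"jaw":1},
  {"xyz":[-0.335,-0.206,0],"jaw":1},
  {"xyz":[-0.335,-0.206,0],"jaw":1},
  {"xyz":[-0.335,-0.206,0],"jaw":1},
  {"xyz":[-0.335,-0.206,0],"jaw":1},
  {"xyz":[-0.335,-0.206,0],"jaw":1},
])

```text
clock: 2.02
position: [0.4554, 0.2835, 0.2312]
ee_rot: [0.17, 0.986, 0.0, -0.0]
ft_force: [0.4, 0.9, -0.3]
grip_width: 1.002
grasp_force: 0.0
```

Run:
```python
from h import *
s=lambda x,y:[200+x/3.5,105+y/3.5]
f=ray('top',[s(420,322),s(455,292)],.014);print('foot ends',f.round(4),f.mean(0).round(4))
l=ray('top',[s(280,65),s(425,195)],.071);print('level',l.round(4),l.mean(0).round(4))
d=l[0]-l[1];print('x angle by level',np.degrees(np.arctan2(d[1],d[0])),np.linalg.norm(d))
d=f[0]-f[1];print('y by foot',np.degrees(np.arctan2(d[1],d[0])),np.linalg.norm(d))
c=ray('top',[s(180,50),s(436,50),s(180,305)],.050);print('corners',c.round(4))
im=manip.camera('wrist');cv2.imwrite('pics/w1.png',im);print(manip.calibration('wrist'))
for d in manip.outline_of('wrist','shim'):
    ys,xs=np.nonzero(d['mask']);w=ray('wrist',np.c_[xs,ys],.008)[:,:2]
    r=cv2.minAreaRect(w.astype(np.float32));print(d['confidence'],d['bbox'],r)
```

```text
foot ends [[ 0.6323  0.0058  0.014 ]
 [ 0.6626 -0.0252  0.014 ]] [ 0.6474 -0.0097  0.014 ]
level [[0.8512 0.1474 0.071 ]
 [0.7352 0.0105 0.071 ]] [0.7932 0.079  0.071 ]
x angle by level 49.7256337664638 0.17936743214719061
y by foot 134.36269104671442 0.043348229414651426
corners [[0.8691 0.241  0.05  ]
 [0.8834 0.0043 0.05  ]
 [0.626  0.2239 0.05  ]]
{'fx': 358.2513303000836, 'fy': 358.2513303000836, 'cx': 280.48965101891434, 'cy': 212.01955870623266, 'tool_from_camera': array([[ 8.14767420e-04,  9.49140261e-01,  3.14852508e-01,
         8.18116903e-02],
       [ 9.99999388e-01, -1.00881876e-03,  4.53366506e-04,
         2.09153080e-04],
       [ 7.47937522e-04,  3.14851946e-01, -9.49140502e-01,
        -1.42260311e-01],
       [ 0.00000000e+00,  0.00000000e+00,  0.00000000e+00,
         1.00000000e+00]])}
0.66 [256.7, 110.8, 298.1, 239.4] ((0.4557541608810425, 0.27934175729751587), (0.03727152943611145, 0.13797852396965027), 67.24415588378906)
```

View pics/w1.png

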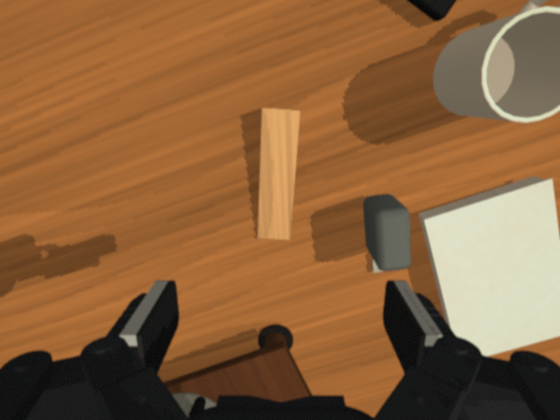

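The shadow beside the shim is wide at the top of the picture (245,115) and vanishes at the bottom (275,238). So the thick end points along tool +x and the thin end towards the stand. The stand frame fits consistently: the foot is at (0.647,-0.010) and its x axis at about 49°. Next I grasp near the thick end.

Units first: turns go in shares of pi rad. So 0.056 rad is 0.0178.

jog_arm([
  {"turn_vec":[0,0,0.0178],"xyz":[0.0475,0,0.04],"jaw":1},
  {"turn_vec":[0,0,0.0178],"xyz":[0.0475,0,0.09],"jaw":1},
  {"turn_vec":[0,0,0.0178],"xyz":[0.0475,0,0.14],"jaw":1},
  {"turn_vec":[0,0,0.0178],"xyz":[0.0475,0,0.18],"jaw":1},
  {"turn_vec":[0,0,0.0178],"xyz":[0.0475,0,0.205],"jaw":1},
  {"turn_vec":[0,0,0.0178],"xyz":[0.0475,0,0.22],"jaw":1},
  {"turn_vec":[0,0,0.0178],"xyz":[0.0475,0,0.228],"jaw":1},
  {"turn_vec":[0,0,0.0178],"xyz":[0.0475,0,0.228],"jaw":1},
  {"turn_vec":[0,0,0.0178],"xyz":[0.0475,0,0.228],"jaw":0},
  {"turn_vec":[0,0,0.0178],"xyz":[0.0475,0,0.228],"jaw":0},
  {"turn_vec":[0,0,0.0178],"xyz":[0.0475,0,0.228],"jaw":0},
  {"turn_vec":[0,0,0.0178],"xyz":[0.0475,0,0.228],"jaw":0},
  {"turn_vec":[0,0,0.0178],"xyz":[0.0475,0,0.228],"jaw":0},
  {"turn_vec":[0,0,0.0178],"xyz":[0.0475,0,0.228],"jaw":0},
], squeeze=50)

```text
clock: 3.88
position: [0.4123, 0.298, 0.004]
ee_rot: [0.199, 0.98, 0.001, 0.0]
ft_force: [-1.4, -0.4, 5.6]
grip_width: 0.404
grasp_force: 50.5
```

Scaled: -1.256 rad is -0.3998.

jog_arm([
  {"xyz":[0,0,-0.03],"jaw":0},
  {"xyz":[0,0,-0.08],"jaw":0},
  {"turn_vec":[0,0,-0.0159],"xyz":[-0.02,-0.024,-0.1],"jaw":0},
  {"turn_vec":[0,0,-0.0477],"xyz":[-0.045,-0.055,-0.1],"jaw":0},
  {"turn_vec":[0,0,-0.0955],"xyz":[-0.08,-0.1,-0.1],"jaw":0},
  {"turn_vec":[0,0,-0.1432],"xyz":[-0.12,-0.144,-0.1],"jaw":0},
  {"turn_vec":[0,0,-0.191],"xyz":[-0.16,-0.19,-0.1],"jaw":0},
  {"turn_vec":[0,0,-0.2387],"xyz":[-0.2,-0.24,-0.1],"jaw":0},
  {"turn_vec":[0,0,-0.2865],"xyz":[-0.24,-0.285,-0.1],"jaw":0},
  {"turn_vec":[0,0,-0.3342],"xyz":[-0.27,-0.32,-0.08],"jaw":0},
  {"turn_vec":[0,0,-0.3756],"xyz":[-0.283,-0.338,-0.06],"jaw":0},
  {"turn_vec":[0,0,-0.3998],"xyz":[-0.287,-0.3444,-0.04],"jaw":0},
  {"turn_vec":[0,0,-0.3998],"xyz":[-0.287,-0.3444,-0.03],"jaw":0},
  {"turn_vec":[0,0,-0.3998],"xyz":[-0.287,-0.3444,-0.03],"jaw":0},
])

```text
clock: 5.62
position: [0.5411, -0.1318, 0.0323]
ee_rot: [-0.414, 0.91, 0.001, -0.001]
ft_force: [-0.5, 0.7, -0.5]
grip_width: 0.41
grasp_force: 50.2
```

Run:
```python
from h import *
im=manip.camera('wrist');cv2.imwrite('pics/w2.png',im)
for d in manip.outline_of('wrist','shim')[:1]:
    ys,xs=np.nonzero(d['mask']);print(d['confidence'],d['bbox'],cv2.minAreaRect(np.c_[xs,ys].astype(np.float32)))
print('foot',proj('wrist',[[.647,-.010,.005]]))
p,r=pose();print(p,np.degrees(np.arctan2(*r.as_matrix()[[1,0],0])),manip.get_obs()['clock'])
```

```text
0.6 [231.8, 237.3, 327.6, 403.6] ((281.0, 319.5), (165.0, 94.0), 90.0)
foot [[279.71935329 476.09799495]]
[ 0.5422272  -0.13144672  0.03363586] -130.98768542431682 5.725
```

View pics/w2.png

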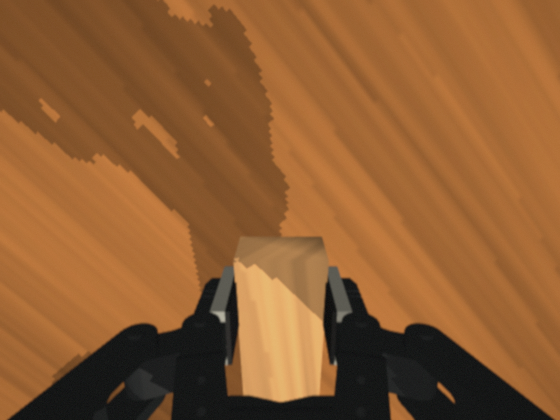

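The shim is held square at (280,320), but the foot is out of view here. I'll check alignment with the top and scene cameras.

Run:
```python
from h import *
w=ray('wrist',[[238,237],[324,237]],.0535);p,r=pose();print('thick end',((w-p)@r.as_matrix()).round(4))
a=manip.camera('top');b=manip.camera('scene')
u=np.array([np.cos(np.radians(49)),np.sin(np.radians(49)),0])
f=np.array([.647,-.010,.005]);
for n,i in(('top',a),('scene',b)): print(n,proj(n,[f,p+[0,0,-.003]+.12*u-[0,0,0],p]).round(1))
c=cv2.resize(a[150:270,270:370],(400,480),interpolation=cv2.INTER_CUBIC)
d=cv2.resize(b[210:330,190:290],(400,480),interpolation=cv2.INTER_CUBIC)
cv2.imwrite('pics/c2.png',np.hstack([c,d]))
```

```text
thick end [[ 0.0308 -0.0147 -0.0199]
 [ 0.0309  0.017  -0.0199]]
top [[324.8 193.5]
 [335.  200.1]
 [363.3 226. ]]
scene [[266.4 271.9]
 [252.  267.5]
 [209.8 268.1]]
```

View pics/c2.png

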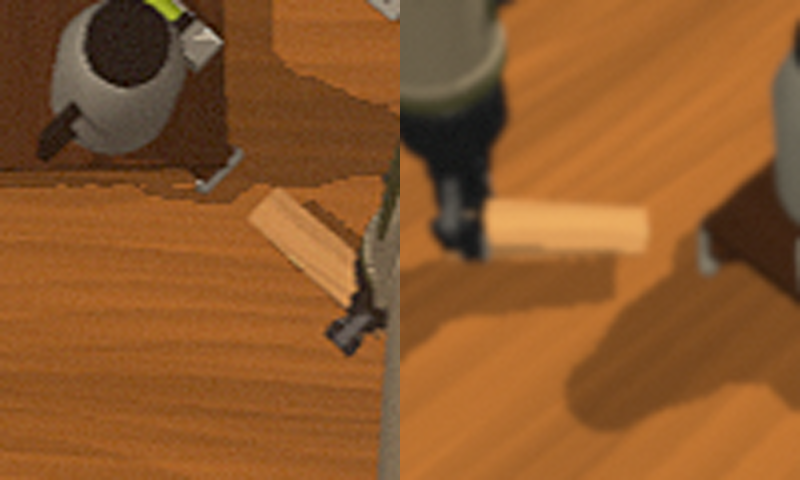

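Picture check: the tip is at top crop (268,205), and the foot bar from (200,188) to (240,152) lies square across its path. The computed lateral offset is 0.5 mm. I'll lower the shim to the desk and approach.

jog_arm([
  {"xyz":[0,0,0.015],"jaw":0},
  {"xyz":[0,0,0.026],"jaw":0},
  {"xyz":[0,0,0.0295],"jaw":0},
  {"xyz":[-0.01,0,0.0295],"jaw":0},
  {"xyz":[-0.02,0,0.0295],"jaw":0},
  {"xyz":[-0.03,0,0.0295],"jaw":0},
  {"xyz":[-0.04,0,0.0295],"jaw":0},
  {"xyz":[-0.045,0,0.0295],"jaw":0},
  {"xyz":[-0.05,0,0.0295],"jaw":0},
  {"xyz":[-0.05,0,0.0295],"jaw":0},
])

```text
clock: 7.08
position: [0.5757, -0.0935, 0.004]
ee_rot: [-0.415, 0.91, -0.0, 0.0]
ft_force: [0.5, 1.1, 3.7]
grip_width: 0.415
grasp_force: 50.9
```

Create b.py:
```python
from h import *
# bubble: intensity profile along the vial, in scene and top
C=np.array([.7547,.114,0]);a=np.radians(49);X=np.array([np.cos(a),np.sin(a),0]);Y=np.array([-X[1],X[0],0])
V=C-.05*Y+[0,0,.08]
def prof(n,im):
    s=np.arange(-.07,.0701,.002);g=[]
    for x in s:
        uv=proj(n,V+x*X)[0].astype(np.float32)
        g.append(cv2.getRectSubPix(im,(3,3),tuple(map(float,uv))).mean((0,1)))
    return s,np.array(g)
if __name__=='__main__':
    import sys
    o=manip.get_obs();print(o['clock'],np.round(o['ft_force'],1),np.round(o['position'],4))
    im=manip.camera('scene');cv2.imwrite('pics/s_%s.png'%sys.argv[1],im)
    s,g=prof('scene',im);print('mm :',*(s*1000).astype(int));print('blu:',*g[:,0].astype(int));print('grn:',*g[:,1].astype(int))
    cv2.imwrite('pics/sc_%s.png'%sys.argv[1],cv2.resize(im[195:315,240:400],(800,600),interpolation=cv2.INTER_CUBIC))
```

```bash
python3 b.py a
```

```text
7.075 [0.5 1.1 3.7] [ 0.5757 -0.0935  0.004 ]
mm : -70 -68 -66 -64 -62 -60 -57 -55 -53 -51 -49 -47 -45 -43 -41 -39 -37 -35 -33 -31 -29 -27 -25 -23 -21 -19 -17 -15 -13 -11 -9 -7 -5 -3 -1 0 2 4 6 8 10 12 14 16 18 20 22 24 26 28 30 32 34 36 38 40 42 44 46 48 50 52 54 56 58 60 62 64 66 68 70
blu: 46 39 38 42 48 53 57 59 60 62 62 62 60 58 57 55 55 54 54 53 52 50 47 45 45 46 48 52 52 53 54 54 55 56 57 56 55 54 53 52 52 51 49 47 45 44 45 47 49 51 52 57 69 88 115 144 166 179 179 162 136 106 78 59 48 41 36 35 40 53 77
grn: 60 64 81 109 139 159 172 179 181 183 183 183 183 182 182 182 182 182 182 182 179 171 161 149 148 153 163 175 180 182 183 184 185 185 185 185 185 184 184 184 184 182 177 165 154 148 148 159 170 179 182 184 186 191 198 208 216 221 221 215 206 196 186 176 161 140 109 83 68 69 92
```

View pics/sc_a.png

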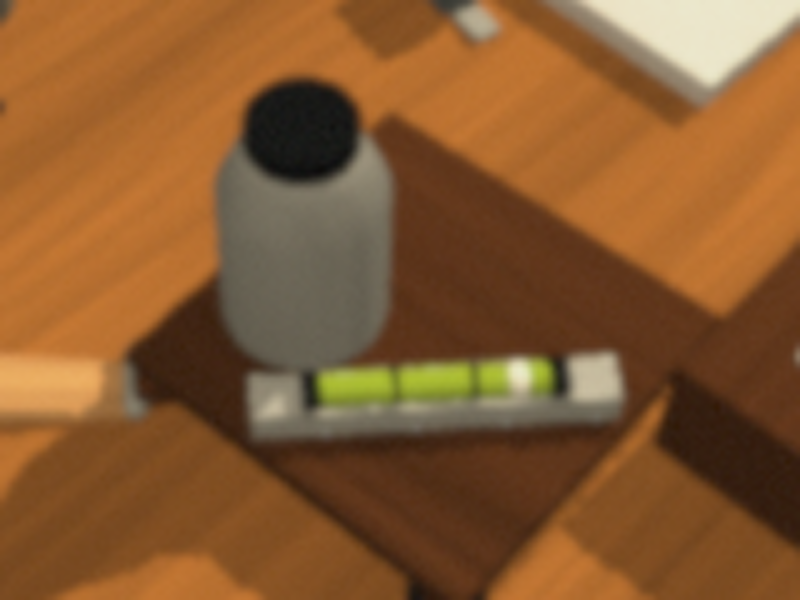

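The bubble profile reads well: rings at ±21 mm, bubble at +45 mm. The shim tip is just at the foot (crop (130,385)). Easing in.

jog_arm([
  {"xyz":[-0.004,0,0],"jaw":0},
  {"xyz":[-0.008,0,0],"jaw":0},
  {"xyz":[-0.012,0,0],"jaw":0},
  {"xyz":[-0.015,0,0],"jaw":0},
  {"xyz":[-0.018,0,0],"jaw":0},
  {"xyz":[-0.021,0,0],"jaw":0},
  {"xyz":[-0.024,0,0],"jaw":0},
  {"xyz":[-0.027,0,0],"jaw":0},
  {"xyz":[-0.03,0,0],"jaw":0},
  {"xyz":[-0.03,0,0],"jaw":0},
])

```text
clock: 8.38
position: [0.5936, -0.0746, 0.004]
ee_rot: [-0.414, 0.91, -0.001, -0.002]
ft_force: [-7.4, -9.6, 11.4]
grip_width: 0.408
grasp_force: 51.7
```

```bash
python3 b.py b
```

```text
8.375 [-7.4 -9.6 11.4] [ 0.5936 -0.0746  0.004 ]
mm : -70 -68 -66 -64 -62 -60 -57 -55 -53 -51 -49 -47 -45 -43 -41 -39 -37 -35 -33 -31 -29 -27 -25 -23 -21 -19 -17 -15 -13 -11 -9 -7 -5 -3 -1 0 2 4 6 8 10 12 14 16 18 20 22 24 26 28 30 32 34 36 38 40 42 44 46 48 50 52 54 56 58 60 62 64 66 68 70
blu: 52 41 37 39 46 51 55 57 56 55 54 54 54 53 53 52 52 52 52 53 52 51 49 47 46 47 50 52 54 54 55 56 57 57 57 56 55 55 54 53 53 53 52 50 47 45 44 46 48 50 51 54 63 78 101 131 156 174 180 168 145 116 87 67 53 45 38 35 38 48 69
grn: 63 59 68 89 120 147 166 178 182 182 182 182 182 183 183 184 184 184 184 183 182 178 171 160 155 156 162 173 179 183 185 186 186 186 186 186 185 185 185 186 185 184 181 173 164 157 154 161 171 179 184 185 186 190 196 204 213 219 222 218 210 200 191 180 166 146 117 90 71 65 83
```

jog_arm([
  {"xyz":[-0.003,0,0],"jaw":0},
  {"xyz":[-0.006,0,0],"jaw":0},
  {"xyz":[-0.009,0,0],"jaw":0},
  {"xyz":[-0.012,0,0],"jaw":0},
  {"xyz":[-0.015,0,0],"jaw":0},
  {"xyz":[-0.015,0,0],"jaw":0},
  {"xyz":[-0.015,0,0],"jaw":0},
  {"xyz":[-0.015,0,0],"jaw":0},
])

```text
clock: 9.43
position: [0.6035, -0.0632, 0.004]
ee_rot: [-0.414, 0.91, -0.001, -0.002]
ft_force: [-7.3, -9.4, 10.7]
grip_width: 0.41
grasp_force: 51.6
```

```bash
python3 b.py c
```

```text
9.425 [-7.3 -9.4 10.7] [ 0.6035 -0.0632  0.004 ]
mm : -70 -68 -66 -64 -62 -60 -57 -55 -53 -51 -49 -47 -45 -43 -41 -39 -37 -35 -33 -31 -29 -27 -25 -23 -21 -19 -17 -15 -13 -11 -9 -7 -5 -3 -1 0 2 4 6 8 10 12 14 16 18 20 22 24 26 28 30 32 34 36 38 40 42 44 46 48 50 52 54 56 58 60 62 64 66 68 70
blu: 56 43 36 35 40 46 50 53 54 53 53 52 52 52 52 52 53 53 53 52 52 50 48 46 46 47 49 51 52 53 55 56 57 58 59 58 57 56 55 54 57 64 78 98 116 131 143 148 145 132 109 84 66 55 52 51 51 51 52 53 54 54 53 51 48 43 37 33 35 43 64
grn: 67 58 63 81 111 140 163 177 182 184 184 185 185 185 185 185 184 184 184 184 182 178 171 159 151 149 154 166 175 182 185 186 187 187 187 187 187 186 186 186 187 187 188 188 185 183 185 191 197 201 199 193 188 185 184 184 184 184 184 184 185 184 183 179 168 151 124 95 73 64 79
```

The bubble has moved to about +23 mm, so roughly 12 mm more travel is needed.

jog_arm([
  {"xyz":[-0.002,0,0],"jaw":0},
  {"xyz":[-0.004,0,0],"jaw":0},
  {"xyz":[-0.006,0,0],"jaw":0},
  {"xyz":[-0.008,0,0],"jaw":0},
  {"xyz":[-0.01,0,0],"jaw":0},
  {"xyz":[-0.012,0,0],"jaw":0},
  {"xyz":[-0.012,0,0],"jaw":0},
  {"xyz":[-0.012,0,0],"jaw":0},
  {"xyz":[-0.012,0,0],"jaw":0},
  {"xyz":[-0.012,0,0],"jaw":0},
  {"xyz":[-0.012,0,0],"jaw":0},
  {"xyz":[-0.012,0,0],"jaw":0},
])

```text
clock: 10.98
position: [0.6113, -0.0543, 0.004]
ee_rot: [-0.414, 0.91, -0.001, -0.002]
ft_force: [-6.7, -9.8, 11.8]
grip_width: 0.405
grasp_force: 51.6
```

```bash
python3 b.py d
```

```text
10.975 [-6.7 -9.8 11.8] [ 0.6113 -0.0543  0.004 ]
mm : -70 -68 -66 -64 -62 -60 -57 -55 -53 -51 -49 -47 -45 -43 -41 -39 -37 -35 -33 -31 -29 -27 -25 -23 -21 -19 -17 -15 -13 -11 -9 -7 -5 -3 -1 0 2 4 6 8 10 12 14 16 18 20 22 24 26 28 30 32 34 36 38 40 42 44 46 48 50 52 54 56 58 60 62 64 66 68 70
blu: 61 46 36 33 37 42 47 50 51 51 51 52 52 53 53 53 52 52 52 52 52 52 51 49 47 47 48 50 56 67 84 110 139 163 181 184 171 147 117 88 69 57 53 51 48 45 44 45 47 49 51 51 51 52 52 52 52 52 52 52 52 52 52 51 49 45 39 35 35 41 60
grn: 72 59 60 75 106 136 161 178 183 185 185 185 185 185 184 184 184 184 184 184 184 180 174 162 152 149 152 163 175 184 192 200 209 217 223 225 220 213 203 195 190 187 184 176 165 153 145 149 159 171 181 184 185 185 185 185 185 185 185 185 185 185 184 180 171 157 131 101 78 65 76
```

The bubble is centred at about -1.5 mm. I'll release and go straight up, then back away.

jog_arm([
  {"jaw":1},
  {"jaw":1},
  {"jaw":1},
  {"jaw":1},
  {"jaw":1},
  {"jaw":1},
])

```text
clock: 11.78
position: [0.6123, -0.0505, 0.0038]
ee_rot: [-0.415, 0.91, 0.0, 0.0]
ft_force: [0.7, -0.7, -0.0]
grip_width: 1.003
grasp_force: 0.0
```

```bash
python3 b.py e
```

```text
11.775 [ 0.7 -0.7 -0. ] [ 0.6123 -0.0505  0.0038]
mm : -70 -68 -66 -64 -62 -60 -57 -55 -53 -51 -49 -47 -45 -43 -41 -39 -37 -35 -33 -31 -29 -27 -25 -23 -21 -19 -17 -15 -13 -11 -9 -7 -5 -3 -1 0 2 4 6 8 10 12 14 16 18 20 22 24 26 28 30 32 34 36 38 40 42 44 46 48 50 52 54 56 58 60 62 64 66 68 70
blu: 61 45 36 33 37 42 47 50 51 52 52 52 52 53 53 53 52 52 51 51 52 52 51 49 47 47 48 51 56 69 88 115 144 168 183 183 168 142 112 84 66 56 53 51 48 46 45 46 48 50 51 51 52 52 52 52 53 53 53 52 52 52 52 52 49 45 40 35 35 41 60
grn: 72 60 60 75 106 137 162 178 184 185 185 185 185 185 185 185 185 184 184 183 183 180 173 162 152 149 152 163 175 185 194 202 211 219 225 225 220 212 202 194 189 186 183 177 165 154 146 150 160 172 182 185 186 186 186 186 186 185 185 185 185 185 184 181 172 156 130 100 77 64 76
```

jog_arm([
  {"xyz":[0,0,-0.01],"jaw":1},
  {"xyz":[0,0,-0.03],"jaw":1},
  {"xyz":[0,0,-0.06],"jaw":1},
  {"xyz":[0.03,0,-0.1],"jaw":1},
  {"xyz":[0.08,0,-0.14],"jaw":1},
  {"xyz":[0.1,0,-0.15],"jaw":1},
  {"xyz":[0.1,0,-0.15],"jaw":1},
  {"xyz":[0.1,0,-0.15],"jaw":1},
])

```text
clock: 12.82
position: [0.5472, -0.1251, 0.1542]
ee_rot: [-0.416, 0.91, 0.0, 0.0]
ft_force: [-0.5, 0.7, 0.1]
grip_width: 1.003
grasp_force: 0.0
```

```bash
python3 b.py f
```

```text
12.825 [-0.5  0.7  0.1] [ 0.5472 -0.1251  0.1542]
mm : -70 -68 -66 -64 -62 -60 -57 -55 -53 -51 -49 -47 -45 -43 -41 -39 -37 -35 -33 -31 -29 -27 -25 -23 -21 -19 -17 -15 -13 -11 -9 -7 -5 -3 -1 0 2 4 6 8 10 12 14 16 18 20 22 24 26 28 30 32 34 36 38 40 42 44 46 48 50 52 54 56 58 60 62 64 66 68 70
blu: 60 45 36 33 37 42 46 50 51 51 51 52 52 52 52 52 52 52 51 52 52 52 51 48 47 47 48 50 57 69 88 115 144 167 182 183 167 142 111 83 65 55 52 50 48 46 45 45 47 49 51 51 51 52 52 53 53 53 52 52 52 52 52 51 49 45 39 34 34 41 60
grn: 72 60 60 75 105 136 161 177 182 184 184 184 184 184 184 184 184 184 183 184 183 180 173 162 151 148 151 162 175 185 193 202 211 219 224 225 220 212 202 193 188 185 182 176 165 153 146 149 159 171 181 184 185 185 185 185 185 185 184 185 184 184 183 180 171 156 130 100 76 64 76
```

View pics/sc_f.png

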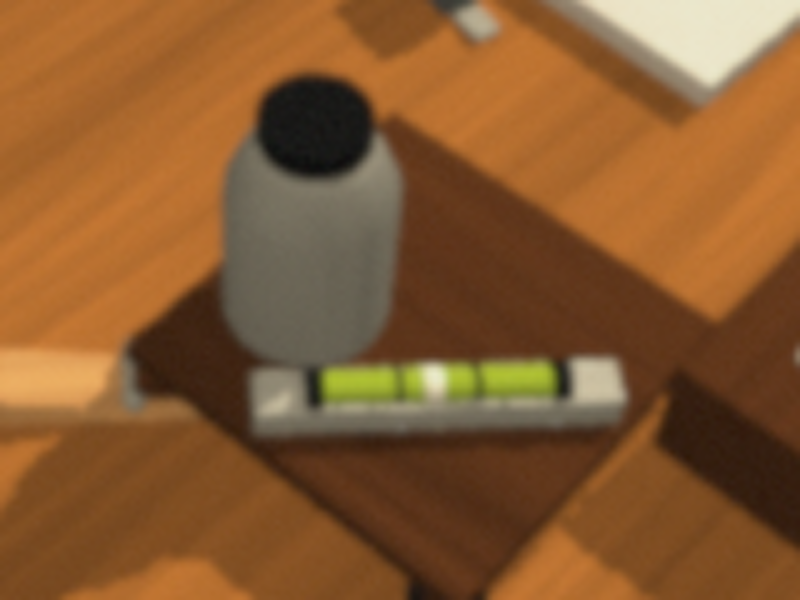

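The bubble rests at (433,380) between the rings at (403,380) and (480,380), about -2 to -4 mm. The shim sits under the foot at (130,385), and the gripper is clear.

```bash
python3 -c "
from workcell import manip
print(manip.hand_in())"
```

```text
the job is handed in; nothing more can be done
None
```

The shim is under the low corner and carrying it, the bubble rests between the rings (about 2 to 4 mm off centre, limit 8), the gripper is clear, and the job was handed in at about 13 s; no verdict came back.

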